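Count three beads out of the stall's bead dispenser

ROBOT

A 7-joint arm with a two-finger parallel gripper is mounted at the origin on the work surface; the furniture and walls round the work are solid. World frame = base frame: x ahead of the robot, y to its left, z up, the work surface at z = 0. Lengths are in m, angles in rad, forces in N, time in s.
With the tool pointing down it reaches from about 0.425 to 0.925 m from the base axis. Payload 6.8 kg.
Tool frame: the origin (TCP) lies midway between the tips of the shut fingers; the grasp point (between the pads) lies 19 mm behind it; z points along the fingers, y is the line along which they close (so a half turn about z gives the same grasp; the last joint's range is limited). The gripper opens to 85 mm and grips with 20 to 120 N. Pads are 22 mm wide; open, the fingers measure 114 mm over their backs; the gripper's body (76 mm by 85 mm) begins 54 mm behind the grasp point. The pads swing forward as they close: fully open they stand 13 mm farther back than shut.
Start: joints at [1.22, 0.477, 0.022, 1.555, -0.011, 1.109, -0.083], TCP at [0.162, -0.655, 0.231] pointing down, gripper open.
Joint ranges: [-2.96, 2.96], [-0.34, 2.1], [-1.41, 1.46], [0.24, 2.44], [-1.37, 4.51], [0.17, 1.92], [-2.96, 2.96]. Speed limits (rad/s): [2.39, 2.39, 3.14, 3.14, 3.14, 3.14, 3.14].

INTERFACE

Orientations are given as a unit quaternion [w, x, y, z].
In Python, from station import * gives the robot as it stands.
- The arm moves only by the shell command python3 -m creep 'ROWS' [FORCE]. ROWS is JSON, a list of rows, each a list of 7 numbers: the gripper command: -1 is shut, 1 is fully open, values between are in proportion, then the shift along the world's x, y, z in mm, then the turn, a rotation vector about the world's x, y, z in rad. A call has 1 to 5 rows; each row shifts and turns the commanded pose from where the row before left it; what a row does not reach is not made up. A row lasts 1/8 s, in which the tool goes at most 62.5 mm and 10.7 degrees, less where a joint would pass 70% of its speed; a pose out of reach is approached as far as the arm can. A call is refused whole if a number of a shift passes 62.5 or a number of a turn 0.188, either way. A call with a gripper value outside its range is refused whole. The fingers move at their own pace and stop on an object; FORCE is the grip in N (left out, the last holds). Time passes only in rows, so rows that do not move let the fingers close. It gives the time, the measured TCP pose, the force, the opening and the grip force at its end, in the units of the state.
- get_obs(): the state, without advancing time (a new reading comes with each control period).
- read_camera(name): name is "side" or "top" or "wrist"; returns (picture, depth): 420x560x3 uint8, red, green, blue; 420x560 float32, m along the optical axis (not along the pixel's ray), 0 where there is no reading.
- camera_params(name): a dict with "intrinsics" (3x3 intrinsics, pixels), "cam_to_world" (4x4, takes a point from camera to world coordinates); the wrist camera has in their place "mount" (4x4, takes a point from camera to tool coordinates, whose origin is the TCP and whose axes are the flange's). Camera axes: x right, y up, looking along -z (the intrinsics and any distortion apply to the point x, -y, -z); pixel columns grow to the right and rows downward; lengths in m; the calibration is good to about 2 mm. A picture is of the moment at which its call begins: read the wrist's pose just before it. camera_params takes no time and is no camera call.
- hand_in(): hands the job in; it is judged then, once.
The state is a dict: "t": time; "q": joint angles; "joint_vel": joint speeds; "joint_torque": joint torques, N m; "eef_pos": TCP position; "tool_rot": TCP orientation; "contact_force": force on the tool from outside, world axes, zero at the start; "torque": the same for the moment, N m; "gripper_width": opening from 0.0 (shut) to 1.0 (fully open); "grasp_force": force on a finger pad.
Only numpy, scipy, OpenCV 4.12 (cv2) and the standard library are available. Lean on these libraries where they do the work, as an engineer would, in place of code of your own. Each camera call takes 0.05 s, during which the arm holds its last target. There are 200 camera calls.

TASK

A customer wants three beads. Push the shallow wooden tray along the table up against the front of the bead dispenser's base, so that the tray's middle lies roughly under the spout. Then flick the thumbwheel at the dispenser's left side with a fingertip, its top towards the spout, by exactly three clicks, so that three beads drop into the tray; do not lift the tray or touch the beads, and leave the other goods where they are.

Things in the scene. Friction and masses are not known exactly. Their poses are not given: they have to be found in the camera images.
- dispenser: Wooden bead dispenser fixed to the table. Origin on the table, below its axle; x points back (away from the spout), y to its left, z up. Base board x=-38 to +122, y=-56 to +64 mm, 10 mm high. Round-topped cheeks (x, y within 32, 16 mm; 92 mm high) hold a star wheel. A sloping wire track behind them (to x=+118, y within 13 mm, 125 mm high) feeds it beads.
- spout (a point): Point where beads leave the chute: 76 mm in front of the axle, 13 mm to its right, 28 mm above the table. The wooden chute overhangs the table, x=-94 to -26 mm, y within 18 mm, 28 to 64 mm high; the slanted plate at its end turns the beads to the dispenser's right, and they land up to 40 mm beyond this point. The 21 mm high tray passes below.
- base_front (a point): Middle of the base board's front edge, on the table, 38 mm in front of the axle: the tray is pushed against it.
- wheel_hub (a point): Fixed point at the thumbwheel's centre, 34 mm left of the dispenser's middle plane, 60 mm above the table. The thumbwheel turns about the dispenser's y: a disc of 30 mm radius, 13 mm thick, with six lugs (8 mm thick, 13 mm wide) out to 45 mm radius.
- lug_gap (a point): Fixed point behind the thumbwheel, 39 mm behind its hub and 34 mm above it. At every click stop the lugs stand 30, 90 and 150 degrees before and behind the vertical; a fingertip coming down to this point stands behind the rear top lug, and above the lug that points level to the back.
- thumbwheel (a joint): Turn of the wheel, rad: 0 at the start, positive when the top moves to the spout. A click is 1.047 rad (60 degrees) and drops one bead. About 0.13 N m (3 to 4 N at a lug) pushes it; half-way (30 degrees, the pushed lug upright) the spring carries it on to the next stop and holds it; pushed less it springs back.
- tray: Shallow open wooden tray, loose, 85 x 190 x 21 mm (x, y, z), 0.08 to 0.17 kg; origin under its centre, x across, y along its long side; floor 5 mm, walls 4 to 5 mm thick. It stands on the robot's side of the dispenser, a long side towards it, about 50 to 80 mm short of the base board; its whole floor can catch beads.
- bead_1: Round stone bead, 18 mm diameter, 10 g; origin at its centre. On top of the star wheel: the first to fall.
- bead_2: Round stone bead, 18 mm diameter, 10 g; origin at its centre. Number 2 in the row on the dispenser's track, next after bead_1.
- bead_3: Round stone bead, 18 mm diameter, 10 g; origin at its centre. Number 3 in the row on the dispenser's track, next after bead_2.
- bead_4: Round stone bead, 18 mm diameter, 10 g; origin at its centre. Number 4 in the row on the dispenser's track, next after bead_3.
- bead_5: Round stone bead, 18 mm diameter, 10 g; origin at its centre. Number 5 in the row on the dispenser's track, next after bead_4.
- bead_6: Round stone bead, 18 mm diameter, 10 g; origin at its centre. Number 6 in the row on the dispenser's track, next after bead_5.
- red_spool: thread spool standing on its end, 24 mm across and 36 mm high, right of the dispenser; origin under its centre; leave alone
- blue_spool: a second thread spool, same size, right of the dispenser; leave alone
- flower_brooch: flower-shaped brooch lying flat, 38 x 52 x 13 mm, left of the dispenser and behind the thumbwheel; leave alone
- rooster: carved rooster, 40 x 85 x 120 mm, standing at the left of the table; leave alone
- bracelet: bracelet of beads lying flat, 67 mm across and 12 mm high, at the right of the table; leave alone
Things that resemble listed ones, but are neither listed nor needed, are in the scene too. Of the things shaped like the tray, the wooden one is meant.

How it is judged:
By the outcome, as a careful person would: the job done as asked, in the order asked, and still so for the second after the job is handed in, with the robot touching nothing.
It also fails if it takes over 54 s, if anything falls off the work surface, if the arm or the gripper's body presses on something with over 40 N, if the wrist force passes 120 N, or if a joint passes its speed limit or range.

## Working session

There is one attempt and no reset: what is moved stays moved. The work goes in short steps, Python scripts to look and compute and a shell command to move; the robot and the scene stay as the last step left them, time stands still between calls to the robot, and variables do not carry over. Pictures are saved under pics/ and viewed, at most 10 in all, crops included, and the job is handed in when it is done.

```bash
mkdir -p pics
cat > h.py <<'E'
from station import *
import numpy as np, cv2
def snap(n,f):
    o=get_obs(); im,d=read_camera(n); cv2.imwrite(f'pics/{f}.png',im[:,:,::-1]); np.savez(f'pics/{f}.npz',im=im,d=d); return o,im,d
def world(n,d,o=None):
    p=camera_params(n);K=np.array(p['intrinsics'])
    v,u=np.mgrid[0:420,0:560]
    c=np.stack([(u-K[0,2])/K[0,0]*d,-(v-K[1,2])/K[1,1]*d,-d,np.ones_like(d)],-1)
    return (c@np.array(p['cam_to_world']).T)[...,:3]
E
python3 - <<'E'
from h import *
for n in('top','side'):
    o,im,d=snap(n,n+'0'); p=camera_params(n); print({k:np.round(v,3).tolist() if k!='x' else v for k,v in p.items() if not isinstance(v,str)})
print(o)
a=cv2.imread('pics/top0.png');b=cv2.imread('pics/side0.png')
E
```

```text
{'intrinsics': [[544.341, 0.0, 279.437], [0.0, 544.341, 221.465], [0.0, 0.0, 1.0]], 'cam_to_world': [[0.015, 0.99, -0.141, 0.325], [-1.0, 0.015, -0.002, 0.005], [0.001, 0.141, 0.99, 1.671], [0.0, 0.0, 0.0, 1.0]]}
{'intrinsics': [[537.432, 0.0, 277.545], [0.0, 537.432, 203.711], [0.0, 0.0, 1.0]], 'cam_to_world': [[0.998, 0.043, -0.054, 0.467], [-0.069, 0.652, -0.755, -1.142], [0.003, 0.757, 0.653, 1.082], [0.0, 0.0, 0.0, 1.0]]}
{'t': 0.05, 'q': array([ 1.219916  ,  0.47778246,  0.02235595,  1.55643927, -0.01144986,
        1.10931646, -0.08309599]), 'joint_vel': array([-0.00048648, -0.00162205,  0.00171025, -0.00181934, -0.00041996,
       -0.00024583, -0.00134583]), 'joint_torque': array([ 3.64740306e-03, -5.98308527e+01,  1.61578327e+00, -2.82257134e+01,
        1.29870325e-02,  5.21182112e-03,  3.49084200e-05]), 'eef_pos': array([ 0.16209168, -0.65464217,  0.23034303]), 'tool_rot': array([-8.85966338e-04,  9.92638807e-01,  1.21108931e-01, -2.02147463e-04]), 'contact_force': array([ 0.72656818, -0.3574118 ,  0.68767516]), 'torque': array([ 0.03078169, -0.00620549, -0.01380346]), 'grasp_force': 0.0, 'gripper_width': 1.000744809418296}
```

View pics/top0.png

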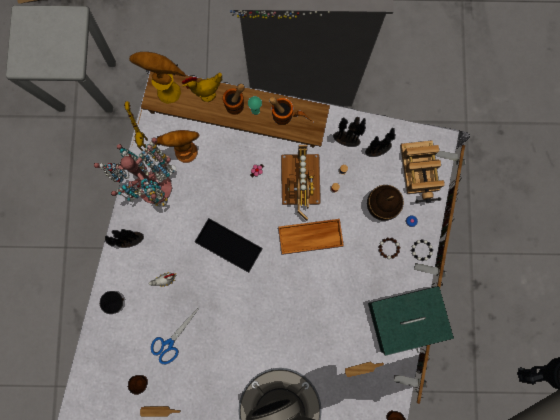

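View pics/side0.png

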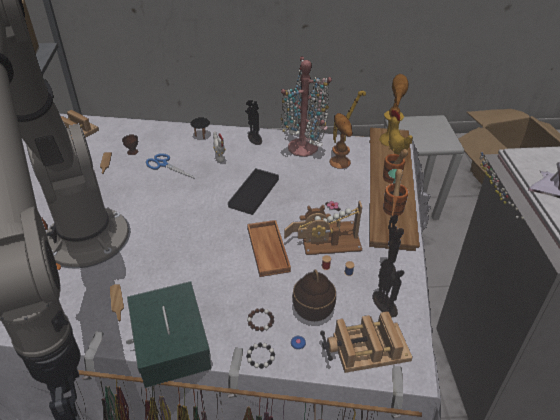

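The top view shows the dispenser at about (300,180), with the chute towards the robot and the wheel on its left (~290,190). The wooden tray is at (310,237), the black decoy tray at (228,245), the brooch at (257,171) and the spools at (340,178). Next I'll measure with depth.

Run:
```python
from h import *
z=np.load('pics/top0.npz'); im,d=z['im'],z['d']; P=world('top',d)
hsv=cv2.cvtColor(im,cv2.COLOR_RGB2HSV)
def px(u,v): return np.round(P[v,u],3)
print('table',px(300,300),px(230,190))
wood=((hsv[...,1]>90)&(hsv[...,0]<25)&(hsv[...,2]>40)).astype(np.uint8)
def cast(u,v,zp):
    p=camera_params('top');K=np.array(p['intrinsics']);T=np.array(p['cam_to_world'])
    r=T[:3,:3]@np.array([(u-K[0,2])/K[0,0],-(v-K[1,2])/K[1,1],-1]);return T[:3,3]+r*(zp-T[2,3])/r[2]
for nm,(u0,u1,v0,v1),zp in(('tray',(270,350,218,262),.021),('base',(275,325,150,207),.010)):
    m=np.zeros_like(wood); m[v0:v1,u0:u1]=wood[v0:v1,u0:u1]
    if nm=='base': m&=(P[...,2]<.02).astype(np.uint8)
    cs,_=cv2.findContours(m,cv2.RETR_EXTERNAL,cv2.CHAIN_APPROX_NONE)
    c=np.concatenate(cs) if nm=='base' else max(cs,key=cv2.contourArea)
    w=np.array([cast(u,v,zp)[:2]*1000 for u,v in c[:,0]],np.float32)
    r=cv2.minAreaRect(w); print(nm,r,cv2.boxPoints(r).round().tolist())
m=(P[...,2]>.03)&(P[...,2]<.2); m[:, :270]=0;m[:,330:]=0;m[:145]=0;m[225:]=0
print('high extents',P[m].min(0),P[m].max(0))
for v in range(146,222,3): print(v,' '.join('%4d'%(P[v,u,2]*1000) for u in range(276,326,2)))
crop=cv2.resize(im[130:270,220:360,::-1],None,fx=4.2,fy=4.2,interpolation=cv2.INTER_CUBIC)
cv2.imwrite('pics/crop.png',crop)
print(px(340,178),px(336,187),px(343,169),px(257,171))
```

```text
table [ 0.323 -0.059  0.004] [0.659 0.163 0.003]
tray ((516.517822265625, -87.7299575805664), (86.00909423828125, 190.45172119140625), 8.35824966430664) [[460.0, 0.0], [488.0, -188.0], [573.0, -176.0], [545.0, 13.0]]
base ((695.9520263671875, -55.44318771362305), (158.9394989013672, 117.84371948242188), 2.3875651359558105) [[614.0, 0.0], [619.0, -118.0], [778.0, -111.0], [773.0, 7.0]]
high extents [ 0.55480826 -0.11700144  0.03106086] [ 0.7983707  -0.01689334  0.13734916]
146   -7    5    4   -1   10   -5    0   -3    7    4    3    1  133  131  129  129    2    0    8   17    1    0   44    0   -1
149    1    8    4    0   -3    4    0    3   -7   -2    3  106  109  112  107  104    6    8    3    3    0    6    6    3   -7
152   -2    0    3   -6    0    0    0    1    5    3   -1   83  107   89  101   80    0   -4   -8    6    3    5    6    3    0
155    2    0   -1    6   13   13    8 1671    8    3    7   49  100  109  105    5    8   12    4   10   12   15    0    4    0
158    2   -1    3   19   10   10 1671   14    7   14    8   13  112  110  112    8   13    4    7    6    
[... 2119 characters left out ...]
    2    2    0    0    1   65   -1    9    3   -2    7   -7    2  -10    1   -4    3    4    9
212    8    0    0    0    7   -3    5    4    9    0   -1   43   63   -2    0   -1    0   -1   -1    2   -1   -4    0    0    1
215   12   -1   -4    2    7   -2   -2   -2   -1    1    3   -4    3   55   61    3   -3    5   -4   -1   -7    6    0   -3    2
218    2    2    2    0   -4    1    7    0    1    5    4    6    5    2   41   60    1    1    0   -2    0    0    1    2    3
221    1    2   -1    2   -4   -2    0    4    0    2   -4   -2   -3    2    1   -1    2    2    0    2    2   19   20   19   22
[ 0.704 -0.181 -0.004] [ 0.666 -0.164  0.039] [ 0.724 -0.186  0.032] [0.72  0.08  0.007]
```

View pics/crop.png

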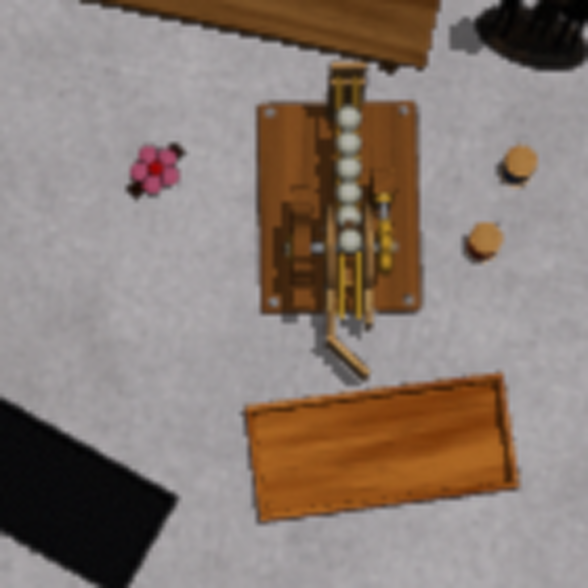

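Tray and base sizes match the given values. The tray's yaw is 8.4° and its centre is at (516,-88). The dispenser's yaw is about 2.4° and its origin is near (654,-61). I'll cross-check the wheel position and the height of the box on the route.

```bash
python3 - <<'E'
from h import *
z=np.load('pics/top0.npz'); im,d=z['im'],z['d']; P=world('top',d)*1000
for n,(a,b,c,e) in {'green':(365,455,285,355),'pot':(365,405,185,222)}.items():
    q=P[c:e,a:b].reshape(-1,3); q=q[(q[:,2]>15)&(q[:,2]<400)]; print(n,q.min(0).round(),q.max(0).round(),np.percentile(q[:,2],98).round())
s=P[170:208,284:298].reshape(-1,3); 
s=s[(s[:,2]>50)&(s[:,2]<115)]; print('wheel',s.min(0).round(),s.max(0).round(),np.median(s,0).round())
s=P[145:180,298:308].reshape(-1,3); s=s[(s[:,2]>70)&(s[:,2]<115)]; print('track',np.median(s,0).round(), np.polyfit(s[:,0],s[:,1],1))
z=np.load('pics/side0.npz'); S=world('side',z['d'])*1000
s=S[195:250,280:365].reshape(-1,3)
t=s[(abs(s[:,1]+27)<14)&(s[:,2]>30)&(s[:,2]<115)&(abs(s[:,0]-654)<60)]; print('wheel side',len(t),t.min(0).round(),t.max(0).round())
t=s[(abs(s[:,2]-10)<4)]; print('base side',np.percentile(t,3,axis=0),np.percentile(t,97,axis=0))
E
python3 -m creep '[[1,20,55,0,0,0,-0.1],[1,30,54,0,0,0,-0.1],[1,30,54,0,0,0,0],[1,30,54,0,0,0,0],[1,30,54,0,0,0,0]]'
```

```text
green [ 173. -495.   15.] [ 369. -261.  109.] 91.0
pot [ 564. -361.   37.] [ 668. -255.  155.] 132.0
wheel [610. -44.  50.] [698. -17. 104.] [653. -26.  73.]
track [725. -58.  99.] [ 3.82307921e-02 -8.57814600e+01]
wheel side 175 [608. -36.  57.] [697. -16. 105.]
base side [ 572.23279602 -106.57297482    6.20599071] [781.44012198 120.09205085  13.79551554]
t: 0.72
eef_pos: [0.3029, -0.3822, 0.2312]
tool_rot: [-0.0, 1.0, 0.021, -0.0]
contact_force: [1.6, -0.0, 0.6]
gripper_width: 0.999
grasp_force: 0.0
```

```bash
python3 -m creep '[[0.4,24,57,0,0,0,0],[0.4,24,57,0,0,0,0],[0.4,24,57,0,0,0,0],[0.4,24,57,0,0,0,0],[0.4,28,57,-30,0,0,0]]'; python3 -m creep '[[0.4,2,6,-50,0,0,0],[0.4,0,0,-50,0,0,0],[0.4,0,0,-50,0,0,0],[0.4,0,0,-30,0,0,0],[0.4,0,0,-10,0,0,0]]'
```

```text
t: 1.35
eef_pos: [0.4251, -0.1037, 0.2059]
tool_rot: [0.001, 1.0, 0.022, 0.002]
contact_force: [1.7, -1.9, 0.3]
gripper_width: 0.7
grasp_force: 0.0
t: 1.98
eef_pos: [0.4238, -0.0992, 0.013]
tool_rot: [-0.0, 1.0, 0.022, -0.002]
contact_force: [0.7, -0.5, 0.7]
gripper_width: 0.699
grasp_force: 0.0
```

```bash
python3 -m creep '[[0.4,0,8,-9,0,0,0],[0.4,10,0,0,0,0,0],[0.4,10,0.4,0,0,0,0],[0.4,10,0.4,0,0,0,0],[0.4,0,0,0,0,0,0]]'
python3 - <<'E'
from h import *
print(get_obs()['eef_pos'])
snap('top','top1'); snap('side','side1')
a=cv2.imread('pics/top1.png')[130:290,220:380];b=cv2.imread('pics/side1.png')[150:310,200:400]
cv2.imwrite('pics/c1.png',np.hstack([cv2.resize(a,(350,350)),cv2.resize(b,(437,350))]))
E
```

```text
t: 2.6
eef_pos: [0.4568, -0.0908, 0.0061]
tool_rot: [0.0, 1.0, 0.021, 0.001]
contact_force: [-0.1, 0.6, -0.5]
gripper_width: 0.698
grasp_force: 0.0
[ 0.45683603 -0.09075358  0.0061123 ]
```

View pics/c1.png

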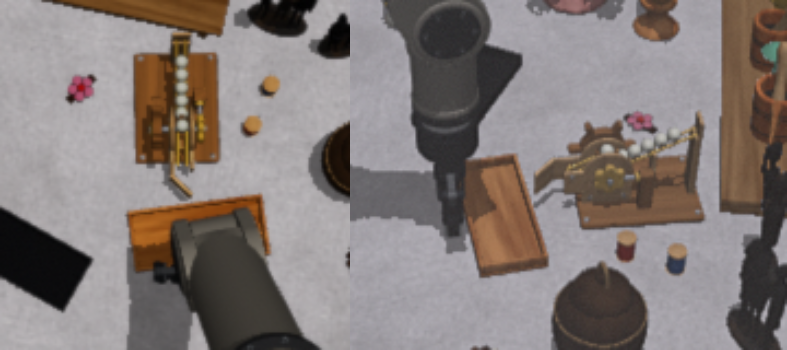

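The gripper is just behind the tray's near wall (side crop ~455,220) and clear of everything else. Pushing now.

```bash
python3 -m creep '[[0.4,8,0.4,0,0,0,0],[0.4,9,0.4,0,0,0,0],[0.4,9,0.4,0,0,0,0],[0.4,9,0.4,0,0,0,0],[0.4,9,0.4,0,0,0,0]]';python3 -m creep '[[0.4,5,0.2,0,0,0,0],[0.4,4,0.2,0,0,0,0],[0.4,3,0.1,0,0,0,0],[0.4,0,0,0,0,0,0]]'
python3 - <<'E'
from h import *
o,im,d=snap('side','side2'); print(o['eef_pos'],o['contact_force'])
b=im[150:310,220:380,::-1]
cv2.imwrite('pics/c2.png',cv2.resize(b,(560,560),interpolation=cv2.INTER_CUBIC))
E
```

```text
t: 3.32
eef_pos: [0.4995, -0.0887, 0.0055]
tool_rot: [0.0, 1.0, 0.021, -0.0]
contact_force: [-0.5, 0.5, 1.1]
gripper_width: 0.7
grasp_force: 0.8
t: 3.82
eef_pos: [0.5118, -0.0881, 0.0057]
tool_rot: [-0.0, 1.0, 0.021, 0.001]
contact_force: [0.3, -0.6, -0.0]
gripper_width: 0.7
grasp_force: 0.0
[ 0.51180547 -0.08812429  0.00569164] [ 0.33498898 -0.57849626 -0.00438055]
```

View pics/c2.png

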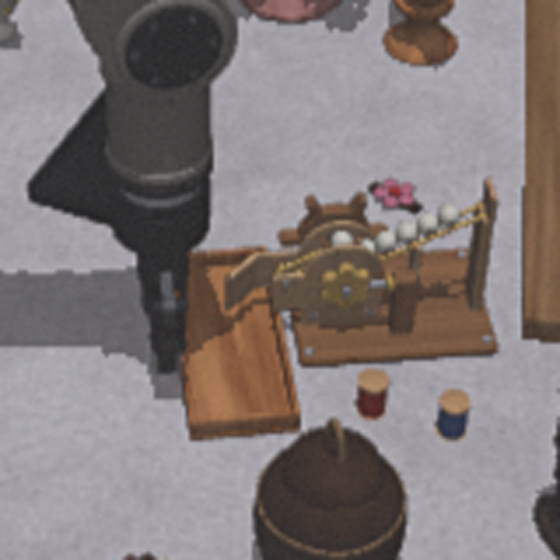

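The tray is now square to the base, with a gap of about 8 mm left (crop 290,340). The chute tip at (228,300) is clear of the gripper. I'll ease the tray in until contact.

```bash
python3 -m creep '[[0.4,3,0.1,0,0,0,0],[0.4,2,0.1,0,0,0,0],[0.4,2,0.1,0,0,0,0],[0.4,1,0,0,0,0,0],[0.4,0,0,0,0,0,0]]';python3 -m creep '[[0.4,1,0,0,0,0,0],[0.4,1,0,0,0,0,0],[0.4,0,0,0,0,0,0]]'
```

```text
t: 4.5
eef_pos: [0.5195, -0.0879, 0.0056]
tool_rot: [-0.0, 1.0, 0.021, 0.0]
contact_force: [-0.3, -0.3, -0.6]
gripper_width: 0.699
grasp_force: 0.1
t: 4.88
eef_pos: [0.5215, -0.0879, 0.0056]
tool_rot: [-0.0, 1.0, 0.021, 0.0]
contact_force: [-0.6, 0.3, -0.4]
gripper_width: 0.701
grasp_force: 0.3
```

```bash
python3 -m creep '[[0.4,1,0,0,0,0,0],[0.4,1,0,0,0,0,0],[0.4,0,0,0,0,0,0]]';python3 -m creep '[[0.4,1,0,0,0,0,0],[0.4,1,0,0,0,0,0],[0.4,0,0,0,0,0,0]]'
python3 - <<'E'
from h import *
o,im,d=snap('side','side3')
b=im[190:290,250:350,::-1]
cv2.imwrite('pics/c3.png',cv2.resize(b,(500,500),interpolation=cv2.INTER_CUBIC))
E
```

```text
t: 5.25
eef_pos: [0.5217, -0.088, 0.0054]
tool_rot: [0.0, 1.0, 0.021, -0.001]
contact_force: [-5.2, 1.1, 4.6]
gripper_width: 0.701
grasp_force: 2.7
t: 5.62
eef_pos: [0.5217, -0.088, 0.005]
tool_rot: [0.0, 1.0, 0.021, -0.003]
contact_force: [-9.3, -0.4, 8.0]
gripper_width: 0.698
grasp_force: 4.9
```

View pics/c3.png

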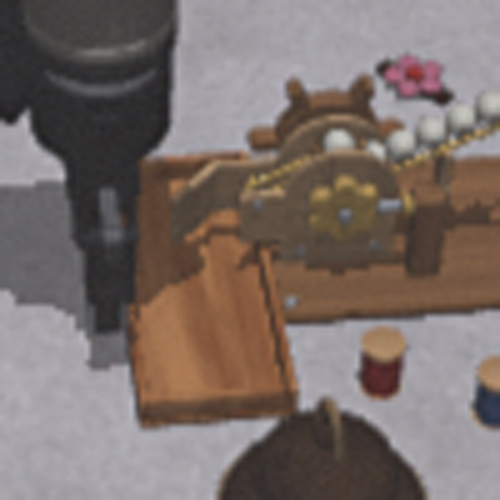

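Contact is firm (9 N), and the TCP is where the geometry predicts. Backing off, lifting, shutting the gripper and going to the point above the lug gap.

```bash
python3 -m creep '[[0.4,-8,0,0,0,0,0],[0.4,-20,0,0,0,0,0],[-1,-15,0,30,0,0,0],[-1,0,0,60,0,0,0],[-1,0,0,60,0,0,0]]' 30
python3 -m creep '[[-1,30,10,50,0,0,0],[-1,55,15,0,0,0,0],[-1,55,15,0,0,0,0],[-1,50,15,0,0,0,0],[-1,20,8,0,0,0,0]]'; python3 -m creep '[[-1,0,0,0,0,0,0],[-1,0,0,0,0,0,0]]'
```

```text
t: 6.3
eef_pos: [0.4824, -0.0878, 0.1573]
tool_rot: [-0.0, 1.0, 0.021, 0.001]
contact_force: [1.7, -0.4, -0.2]
gripper_width: 0.063
grasp_force: 0.0
t: 6.92
eef_pos: [0.695, -0.0233, 0.2053]
tool_rot: [-0.001, 1.0, 0.022, 0.001]
contact_force: [-0.7, 0.3, 0.0]
gripper_width: -0.003
grasp_force: 0.0
t: 7.18
eef_pos: [0.6916, -0.0254, 0.2055]
tool_rot: [0.0, 1.0, 0.021, -0.0]
contact_force: [0.2, -0.3, -0.1]
gripper_width: 0.001
grasp_force: 0.0
```

```bash
python3 -m creep '[[-1,2,5,-40,0,0,0],[-1,0,0,-40,0,0,0],[-1,0,0,-20,0,0,0],[-1,0,0,-11,0,0,0],[-1,0,0,0,0,0,0]]'
python3 - <<'E'
from h import *
o,im,d=snap('side','side4')
b=im[180:270,265:385,::-1]
cv2.imwrite('pics/c4.png',cv2.resize(b,(720,540),interpolation=cv2.INTER_CUBIC))
E
```

```text
t: 7.8
eef_pos: [0.6943, -0.0202, 0.0949]
tool_rot: [0.0, 1.0, 0.021, 0.0]
contact_force: [-1.2, 0.9, 0.9]
gripper_width: -0.003
grasp_force: 0.0
```

View pics/c4.png

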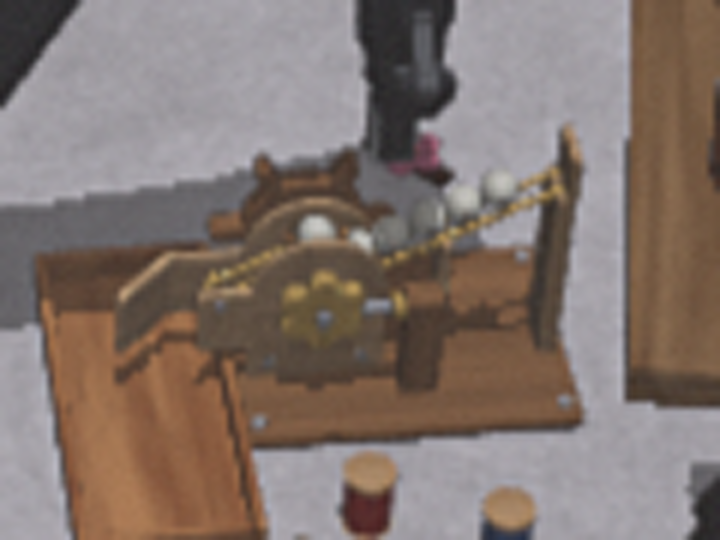

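The fingertip (crop 390,160) stands behind the rear top lug (345,165), at lug-tip height. First click now.

```bash
python3 -m creep '[[-1,-10,-0.4,-3,0,0,0],[-1,-9,-0.4,0,0,0,0],[-1,-8,-0.3,0,0,0,0],[-1,-7,-0.3,0,0,0,0],[-1,0,0,0,0,0,0]]'; python3 -m creep '[[-1,0,0,20,0,0,0],[-1,0,0,30,0,0,0],[-1,20,0.7,0,0,0,0],[-1,14,0.7,0,0,0,0],[-1,0,0,0,0,0,0]]'
python3 - <<'E'
from h import *
o,im,d=snap('side','side5')
b=im[180:270,265:385,::-1]
cv2.imwrite('pics/c5.png',cv2.resize(b,(720,540),interpolation=cv2.INTER_CUBIC))
E
```

```text
t: 8.48
eef_pos: [0.6587, -0.0215, 0.0914]
tool_rot: [0.0, 1.0, 0.021, -0.001]
contact_force: [-0.7, -0.8, 0.9]
gripper_width: 0.004
grasp_force: 0.7
t: 9.1
eef_pos: [0.6947, -0.0197, 0.1414]
tool_rot: [-0.0, 1.0, 0.021, -0.0]
contact_force: [-0.3, 0.4, -0.2]
gripper_width: -0.003
grasp_force: 0.0
```

View pics/c5.png

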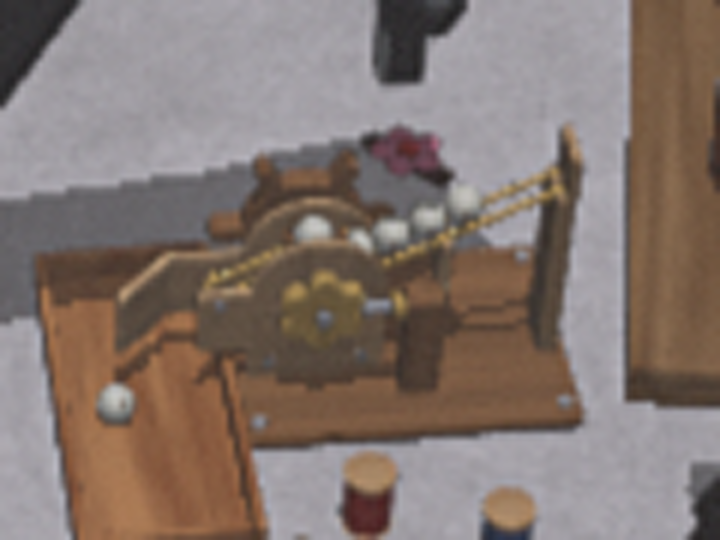

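One click has dropped one bead into the tray (crop 115,403). Five are left on the track, and the wheel is back at a stop. Repeating the same stroke, with a count after it.

```bash
python3 -m creep '[[-1,0,0,-30,0,0,0],[-1,0,0,-17,0,0,0],[-1,0,0,-3,0,0,0],[-1,0,0,0,0,0,0]]'; python3 -m creep '[[-1,-10,-0.4,0,0,0,0],[-1,-9,-0.4,0,0,0,0],[-1,-8,-0.3,0,0,0,0],[-1,-7,-0.3,0,0,0,0],[-1,0,0,0,0,0,0]]'; python3 -m creep '[[-1,0,0,20,0,0,0],[-1,0,0,30,0,0,0],[-1,20,0.7,0,0,0,0],[-1,14,0.7,0,0,0,0],[-1,0,0,0,0,0,0]]'
python3 - <<'E'
from h import *
o,im,d=snap('side','side6')
b=im[180:270,265:385,::-1]
cv2.imwrite('pics/c6.png',cv2.resize(b,(720,540),interpolation=cv2.INTER_CUBIC))
E
```

```text
t: 9.65
eef_pos: [0.6943, -0.0198, 0.0919]
tool_rot: [-0.0, 1.0, 0.021, 0.0]
contact_force: [0.3, 1.0, -0.3]
gripper_width: 0.0
grasp_force: 0.0
t: 10.28
eef_pos: [0.6584, -0.0215, 0.091]
tool_rot: [0.0, 1.0, 0.021, -0.001]
contact_force: [-1.4, -0.5, 0.0]
gripper_width: 0.006
grasp_force: 0.7
t: 10.9
eef_pos: [0.6948, -0.0197, 0.1415]
tool_rot: [-0.0, 1.0, 0.021, -0.0]
contact_force: [-0.7, -0.2, -0.4]
gripper_width: -0.002
grasp_force: 0.0
```

View pics/c6.png

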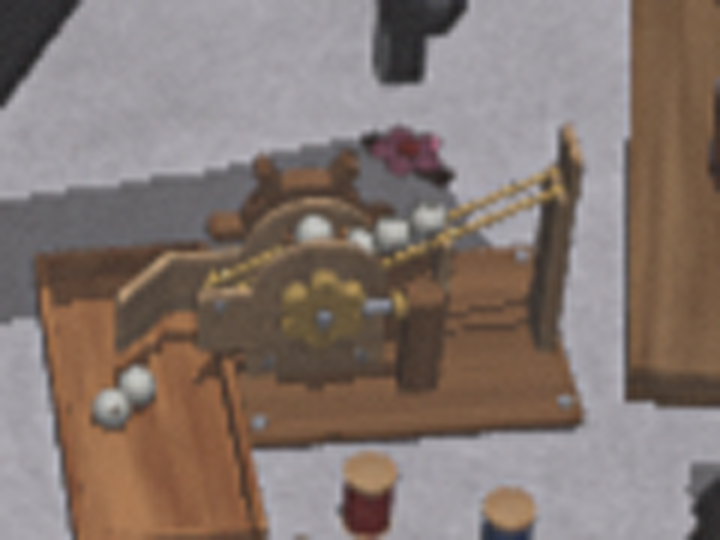

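Two beads are in the tray (112,408 and 137,385) and four are left on the track. Third click, then retreat upwards.

```bash
python3 -m creep '[[-1,0,0,-30,0,0,0],[-1,0,0,-17,0,0,0],[-1,0,0,-3,0,0,0],[-1,0,0,0,0,0,0]]'; python3 -m creep '[[-1,-10,-0.4,0,0,0,0],[-1,-9,-0.4,0,0,0,0],[-1,-8,-0.3,0,0,0,0],[-1,-7,-0.3,0,0,0,0],[-1,0,0,0,0,0,0]]'; python3 -m creep '[[-1,0,0,20,0,0,0],[-1,0,0,30,0,0,0],[-1,0,0,50,0,0,0],[-1,0,40,40,0,0,0],[-1,0,0,0,0,0,0]]';  python3 -m creep '[[-1,0,0,0,0,0,0],[-1,0,0,0,0,0,0],[-1,0,0,0,0,0,0],[-1,0,0,0,0,0,0]]'
python3 - <<'E'
from h import *
o,im,d=snap('side','side7')
b=im[180:300,245:405,::-1]
cv2.imwrite('pics/c7.png',cv2.resize(b,(800,600),interpolation=cv2.INTER_CUBIC))
E
```

```text
t: 11.45
eef_pos: [0.6943, -0.0198, 0.0919]
tool_rot: [-0.0, 1.0, 0.021, 0.0]
contact_force: [-0.8, -0.1, 0.3]
gripper_width: 0.002
grasp_force: 0.0
t: 12.08
eef_pos: [0.6584, -0.0215, 0.091]
tool_rot: [0.0, 1.0, 0.021, -0.001]
contact_force: [-1.3, 0.1, -0.2]
gripper_width: -0.004
grasp_force: 0.7
t: 12.7
eef_pos: [0.6625, 0.0242, 0.2375]
tool_rot: [-0.002, 1.0, 0.024, 0.004]
contact_force: [-1.2, -0.4, 0.1]
gripper_width: 0.005
grasp_force: 0.0
t: 13.2
eef_pos: [0.66, 0.0182, 0.231]
tool_rot: [0.0, 1.0, 0.021, -0.001]
contact_force: [-0.4, -0.1, 0.9]
gripper_width: 0.002
grasp_force: 0.0
```

View pics/c7.png

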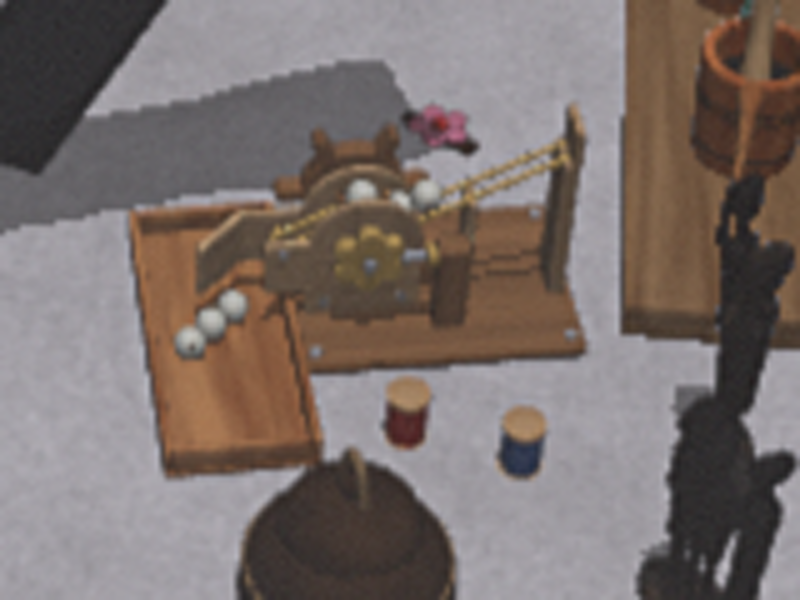

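Three beads lie in the tray (190,340; 210,322; 233,303) and three are left on the track. The wheel is at a stop, the tray is against the base, and the spools and brooch haven't moved.

```bash
python3 -c "
from station import *
print(hand_in())"
```

```text
the job is handed in; nothing more can be done
None
```

The job is done and handed in at about 13 s: the tray is against the dispenser's base under the spout, three clicks dropped three beads into it, and the robot is clear; the hand-in gave no verdict.

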